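Seat a press-in bottle adapter with the seating tool

TASK

The open amber medicine bottle in the grey nest has its white dosing adapter only started in the neck. Take the seating tool out of its blue stand by the black handle, put its steel pilot into the adapter's bore and press squarely and gently, with the tool only, until the adapter clicks fully home on the neck. Then put the tool back upright in its stand, fully down, let go, and leave everything else on the counter where it is.

Things in the scene. Friction and masses are not known exactly. Their poses are not given: they have to be found in the camera images.
- tool: Seating tool, 112 mm long, 0.16 kg, working end down; origin at the pilot's tip, z up. From the tip: steel pilot 9 mm diameter, 16 mm long, its first 8 mm tapering to 3 mm at the tip; steel shoulder 26 mm diameter from 16 to 26 mm, whose lower face presses the adapter; white shank 16 mm diameter to 60 mm; white collar 42 mm diameter from 60 to 66 mm; black handle to 112 mm.
- tool_handle (a point): Middle of the tool's black square handle, 24 x 24 x 46 mm, 89 mm above the pilot's tip, 23 mm above the collar; its flats face along the tool's x and y. Grip on two opposite flats with the fingertips just above the collar, so that they bear on it when pressing.
- stand: Blue tool stand, fixed, a block 80 x 80 mm and 70 mm high, origin at the centre of its underside. In its top a round hole, 30.5 mm diameter, 66 mm deep, in the middle. The tool hangs in it upright, collar resting on the top face: the tool's origin is then 10 mm above the stand's origin.
- nest: Grey bottle nest, fixed, base 100 x 100 x 14 mm with a round cup of 72 mm diameter up to 50 mm; origin at the centre of its underside, z up. The open amber bottle (56 mm diameter, neck 32 mm) stands in it, on the nest's z axis, and does not give under the load.
- nest_axis (a point): Point on the bottle's axis, fixed to the nest 126 mm above its origin. It does NOT follow the bottle: the platform under the bottle is set to a different height each time and is not measured, so the neck's upper rim is anywhere from 114 to 139 mm above the nest's origin. Find it by feel or by eye.
- adapter (a joint): Adapter's travel, m: 0 at the start, 0.007 home. White ring flange, 32 mm outside, 5 mm thick, 14 mm bore, orange skirt; its underside is (7 mm - travel) above the neck's rim. It resists with about 12 N at first, fading to none near 0.0045, then snaps to 0.007 and stays: a hard stop, force climbs steeply. Released earlier it springs back. The plastic cracks above 25 N.
- rock_x (a joint): Canting of the adapter about the nest's x axis, rad, 0 = square in the neck. It cants when pressed off-centre and springs back; about 0.3 N m per rad.
- rock_y (a joint): Canting of the adapter about the nest's y axis, rad, 0 = square in the neck. It cants when pressed off-centre and springs back; about 0.3 N m per rad.
- done_bottle: A finished amber bottle with white cap, 56 mm diameter, 125 mm high, loose; origin at the centre of its underside. Leave it alone.
- jar: White jar, 68 mm diameter, 75 mm high, loose; origin at the centre of its underside. Leave it alone.
- mortar: White ceramic mortar bowl, 100 mm diameter, 60 mm high, loose; origin at the centre of its underside. Leave it alone.
- carton_a: Cream medicine carton 60 x 90 x 45 mm, loose; origin at the centre of its underside. Leave it alone.
- carton_b: Green medicine carton 50 x 70 x 40 mm, loose; origin at the centre of its underside. Leave it alone.
- spatula: Counting spatula lying on the counter; leave it alone.
Things that resemble listed ones, but are neither listed nor needed, are in the scene too. Leave any turquoise or yellow look-alike of the tool alone.

How it is judged (in metres and radians):
On the way, in this order (a step that is already met when the one before it is completed fails the run):
1. the tool is lifted clear out of its stand (z of tool in the frame of stand above 0.075 m), for 0.1 s.
2. the adapter is pressed home, with the tool's pilot in its bore (value of joint adapter above 0.0062 m and horizontal distance between tool and nest below 0.006 m and angle between tool's own z axis and vertical below 0.12 rad), for 0.2 s.
At the end, for the whole second after the job is handed in: The adapter is home (pressed in more than 6.2 of 7 mm) and square within 0.06 rad; the tool stands at rest in its stand, within 6 mm of the hole's axis, fully down (origin less than 14 mm above the stand's foot) and upright within 0.06 rad, released (value of joint adapter above 0.0062 m and value of joint rock_x between -0.06 and 0.06 rad and value of joint rock_y between -0.06 and 0.06 rad and horizontal distance between tool and stand below 0.006 m and z of tool in the frame of stand below 0.014 m and angle between tool's own z axis and vertical below 0.06 rad and linear speed of tool below 0.02 m/s); the robot touches nothing.
It fails at once if the tool bears on the bottle, adapter or nest with more than 25 N (contact force between tool and nest above 25 N).
It fails at once if the adapter is canted by more than 0.25 rad (pressed off-centre) (value of joint any of rock_x, rock_y above 0.25 rad or value of joint any of rock_x, rock_y below -0.25 rad).
It fails at once if the robot itself pushes on the bottle, adapter or nest (more than 2 N) (contact force between any of the fingers, the arm and nest above 2 N).
It fails at once if a bystander is moved by more than 20 mm (distance of any of done_bottle, jar, mortar, carton_a, carton_b, spatula from where it was at the start of the episode above 0.02 m).
It also fails if it takes over 58 s, if anything falls off the work surface, if the arm or the gripper's body presses on something with over 40 N, if the wrist force passes 120 N, or if a joint passes its speed limit or range.

ROBOT

A 6-joint arm with a two-finger parallel gripper is mounted at the origin on the work surface. World frame = base frame: x ahead of the robot, y to its left, z up, the work surface at z = 0. Lengths are in mm, angles in degrees, forces in N, time in s.
With the tool pointing down it reaches from about 300 to 1000 mm from the base axis. Payload 5.1 kg.
Tool frame: the origin (TCP) lies at the very end of the fingers, on their centre line; the grasp point (between the pads) lies 19 mm behind it; z points along the fingers, y is the direction in which the jaws open and shut (so a half turn about z gives the same grasp; the last joint's range is limited). The gripper opens to 95 mm and grips with 3 to 60 N. Pads are 20 mm wide; open, the fingers measure 119 mm over their backs; the gripper's body (75 mm by 180 mm) begins 59 mm behind the grasp point.
Start: joints at [59.782, 7.093, 94.555, -0, 78.352, -4.733], TCP at [279.698, 586.731, 214.656] pointing down, gripper open.
Joint ranges: [-149.61, 149.61], [-58.7, 133.49], [1.44, 155.28], [-77.14, 257.14], [18.33, 153.61], [-166.67, 166.67]. Speed limits (degrees/s): [147.25, 147.25, 180, 180, 180, 180].

INTERFACE

Orientations are given as a 3x3 rotation matrix whose columns are the frame's x, y, z axes.
In Python, from rig import get_obs, capture, calibration, order, finder gives the robot as it stands.
- The arm moves only by the shell command python3 -m jog 'ROWS' [OPENING] [FORCE]. ROWS is JSON, a list of rows, each a list of 2 entries, a list of its own where there are three numbers: the shift along the tool's x, y, z in m, then the turn about the tool's z in degrees. A call has 1 to 10 rows; each row is the pose to reach, as a shift and turn from the pose commanded when the call began, along the tool's axes at that moment; what a row does not reach only later rows make up. A row lasts 1/12 s, in which the tool goes at most 41.7 mm and 7.16 degrees, less where a joint would pass 70% of its speed; a pose out of reach is approached as far as the arm can. A call with a gripper value outside its range is refused whole. OPENING is the opening, from 0 (shut) to 1 (fully open), set as the call begins (- or left out, the last holds). The fingers move at their own pace and stop on an object; FORCE is the grip in N (left out, the last holds). Time passes only in rows, so rows that repeat a pose let the fingers close. It gives the time, the measured TCP pose, the force and the opening at its end, in the units of the state.
- get_obs(): the state, without advancing time (a new reading comes with each control period).
- capture(name): name is "scene" or "side" or "wrist"; returns the picture (420x560x3 uint8, blue, green, red); there is no depth.
- calibration(name): a dict with "camera_matrix" (3x3 intrinsics, pixels), "cam_to_world" (4x4, takes a point from camera to world coordinates); the wrist camera has in their place "mount" (4x4, takes a point from camera to tool coordinates, whose origin is the TCP and whose axes are the flange's). Camera axes: x right, y up, looking along -z (the intrinsics and any distortion apply to the point x, -y, -z); pixel columns grow to the right and rows downward; lengths in mm; the calibration is good to about 2 mm. A picture is of the moment at which its call begins: read the wrist's pose just before it. calibration takes no time and is no camera call.
- order.sign_off(): hands the job in, once; it reports no verdict.
Trained networks look in the newest picture that a camera, given by its name, has taken for a name from the list of things; names that differ only in an ending like _2 or _b are one class to them, and where a whole thing is asked for, a point or a joint stands for the part that bears it (a point fixed in the world has none). Each returns a list of dicts, best first, with "conf" (0 to 1); they miss things now and then, are a little off and sometimes report something else, mostly with a low value. They report only what shows in the picture. A call takes as long as a camera call. They do not tell look-alikes from the thing itself.
- finder.silhouettes(camera, label): "region" (420x560 bool, what is visible of it) and "centre" ([column, row] as shares, 0 to 1, of the picture: columns of its width, rows of its height, amid what is visible of it).
- finder.mark_of(camera, label): "centre" ([column, row] as shares, 0 to 1, of the picture: columns of its width, rows of its height: a listed point, or the origin of a listed thing).
The state is a dict: "clock": time; "joint_positions": joint angles; "dq": joint speeds; "joint_torque": joint torques, N m; "position": TCP position; "eef_rot": TCP orientation; "contact_force": force on the tool from outside, world axes, zero at the start; "ft_torque": the same for the moment, N m; "gripper_width": opening from 0.0 (shut) to 1.0 (fully open).
Only numpy, scipy, OpenCV 4.12 (cv2) and the standard library are available. Lean on these libraries where they do the work, as an engineer would, in place of code of your own. Each camera call takes 0.05 s, during which the arm holds its last target.

## Working session

There is one attempt and no reset: what is moved stays moved. The work goes in short steps, Python scripts to look and compute and a shell command to move; the robot and the scene stay as the last step left them, time stands still between calls to the robot, and variables do not carry over. Pictures are saved under pics/ and viewed, and the job is handed in when it is done.

```bash
ls; mkdir -p pics
python3 - <<'E'
from rig import *
import cv2
o=get_obs(); print({k:(v if not hasattr(v,'tolist') else v.tolist()) for k,v in o.items()})
for n in ["scene","side","wrist"]:
    im=capture(n); cv2.imwrite(f"pics/{n}0.png",im)
    print(n,calibration(n))
E
```

```text
pics
{'clock': 0.0, 'joint_positions': [59.7839217316476, 7.132610948241161, 94.63396354915612, 0.0024794506288437134, 78.35302308075478, -4.734456330739421], 'dq': [0.041833124749842576, 0.07101260303517196, -0.06016271787346977, 0.058848646379488986, -0.0032774885558057845, 0.007212392437774027], 'joint_torque': [0.0013644390492117964, -41.761847734451294, -35.992469787597656, 0.07747004739940166, 0.04920633975416422, -0.00018816953797795577], 'position': [279.3495711067617, 586.1906281468346, 213.39828459180603], 'eef_rot': [[-0.902719433449874, 0.4302283610389017, -0.0010871199193674317], [0.430229681052316, 0.9027176992073648, -0.0017824363619324472], [0.00021450771772351147, -0.0020767511989792506, -0.9999978205430733]], 'contact_force': [-0.5422609441558793, -0.22759202439148088, 0.0652222440607203], 'ft_torque': [-0.036546350995341495, 0.01103448289897329, -0.039115187230121695], 'gripper_width': 0.9993221220470957}
scene {'camera_matrix': array([[427.16019183,   0.        , 277.62326175],
       [  0.        , 427.16019183, 214.78539535],
       [  0.        ,   0.        , 
[... 740 characters left out ...]
      [ 2.11070179e-02,  7.69925110e-01,  6.37785089e-01,
         9.34834886e+02],
       [ 0.00000000e+00,  0.00000000e+00,  0.00000000e+00,
         1.00000000e+00]])}
wrist {'camera_matrix': array([[331.04052121,   0.        , 280.99954546],
       [  0.        , 331.04052121, 207.35215273],
       [  0.        ,   0.        ,   1.        ]]), 'mount': array([[ 5.78389006e-04,  9.61617381e-01,  2.74393291e-01,
         7.60156347e+01],
       [ 9.99999805e-01, -4.91894724e-04, -3.84026800e-04,
        -9.17329403e-02],
       [-2.34314233e-04,  2.74393460e-01, -9.61617478e-01,
        -1.69871657e+02],
       [ 0.00000000e+00,  0.00000000e+00,  0.00000000e+00,
         1.00000000e+00]])}
```

View pics/scene0.png

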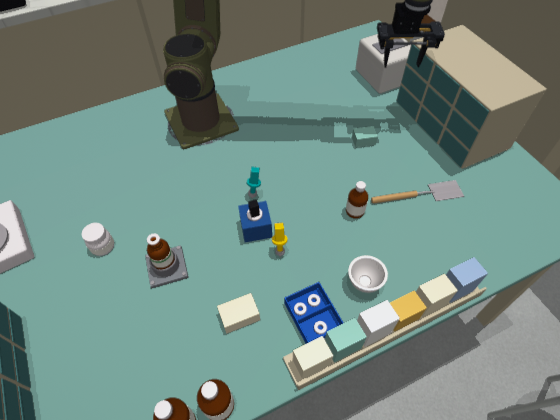

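View pics/side0.png

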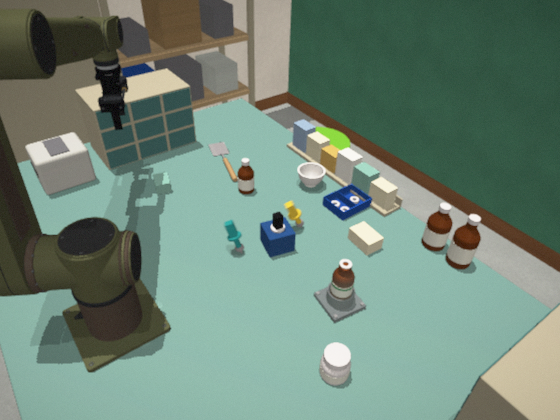

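View pics/wrist0.png

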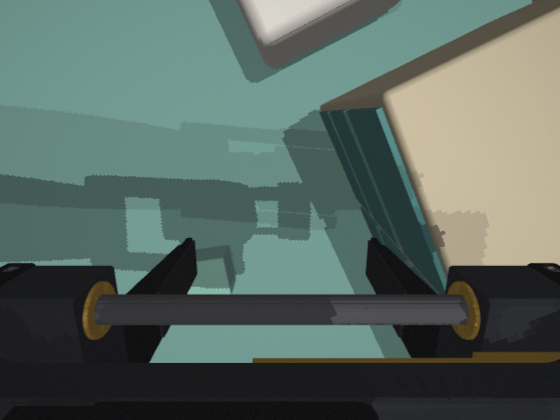

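The scene picture shows the nest with the open bottle at about (160,258) and the blue stand at (256,220). Three things could be taken for the tool:
- Black-handled, in the blue stand: scene (254,210), side (278,222).
- Turquoise: scene (254,180), side (233,233).
- Yellow: scene (280,238), side (293,212).

By the description I choose the black one. I'll check it in a crop and triangulate.

```bash
cat > h.py <<'E'
import numpy as np, cv2
from rig import get_obs, capture, calibration, finder
def T(cam,obs=None):
    c=calibration(cam)
    if cam!="wrist": return c["camera_matrix"],np.array(c["cam_to_world"])
    obs=obs or get_obs(); M=np.eye(4); M[:3,:3]=obs["eef_rot"]; M[:3,3]=obs["position"]
    return c["camera_matrix"],M@c["mount"]
def ray(cam,px,obs=None):
    K,M=T(cam,obs); d=np.linalg.inv(K)@[px[0],px[1],1]; d=M[:3,:3]@[d[0],-d[1],-d[2]]
    return M[:3,3],d/np.linalg.norm(d)
def proj(cam,p,obs=None):
    K,M=T(cam,obs); q=np.linalg.inv(M)@np.append(p,1); q=K@[q[0],-q[1],-q[2]]; return q[:2]/q[2]
def atz(cam,px,z,obs=None):
    o,d=ray(cam,px,obs); return o+d*(z-o[2])/d[2]
def tri(rays):
    A=0;b=0
    for o,d in rays:
        P=np.eye(3)-np.outer(d,d); A=A+P; b=b+P@o
    p=np.linalg.solve(A,b)
    return p,[np.linalg.norm((np.eye(3)-np.outer(d,d))@(p-o)) for o,d in rays]
E
python3 - <<'E'
from h import *
for l in ["tool","tool_handle","stand","nest","nest_axis","adapter"]:
    for c in ["scene","side"]:
        try:r=finder.mark_of(c,l)
        except Exception as e: print(l,c,e); continue
        for x in r[:4]:
            px=np.array(x["centre"])*[560,420]
            z={"tool":10,"tool_handle":99,"nest_axis":126}.get(l,0)
            print(l,c,round(x["conf"],2),px.round(1),atz(c,px,z).round(0))
a=cv2.imread("pics/scene0.png")[150:290,130:320]; b=cv2.imread("pics/side0.png")[190:330,200:390]
cv2.imwrite("pics/crop0.png",cv2.resize(np.vstack([a,b]),None,fx=2.1,fy=2.1,interpolation=cv2.INTER_CUBIC))
E
```

```text
tool scene 0.57 [250.6 196.9] [389.  20.  10.]
tool scene 0.54 [281.3 254.8] [609.  15.  10.]
tool side 0.73 [300.3 226.9] [594.   4.  10.]
tool side 0.69 [242.5 253.9] [381.   8.  10.]
tool side 0.55 [276.7 243.3] [489. -13.  10.]
tool_handle scene 0.71 [279.4 229.6] [585.  22.  99.]
tool_handle scene 0.7 [255.2 175.4] [389.  41.  99.]
tool_handle scene 0.5 [254.4 209.8] [499. -10.  99.]
tool_handle side 0.84 [232.8 230.1] [364.  27.  99.]
tool_handle side 0.83 [291.6 208.7] [557.   7.  99.]
tool_handle side 0.64 [279.8 218.1] [503.  -7.  99.]
stand side 0.75 [278.3 245.6] [494. -16.   0.]
stand side 0.39 [225.  162.4] [594. 463.  -0.]
nest scene 0.78 [164.4 267.8] [ 499. -286.    0.]
nest side 0.79 [336.5 299.8] [ 499. -272.    0.]
nest_axis scene 0.76 [154.4 243.4] [ 500. -281.  126.]
nest_axis side 0.7 [335.3 371.5] [ 296. -472.  126.]
adapter scene it knows: carton, done_bottle, jar, mortar, nest, nest_axis, spatula, stand, tool, tool_handle
adapter side it knows: carton, done_bottle, jar, mortar, nest, nest_axis, spatula, stand, tool, tool_handle
```

View pics/crop0.png

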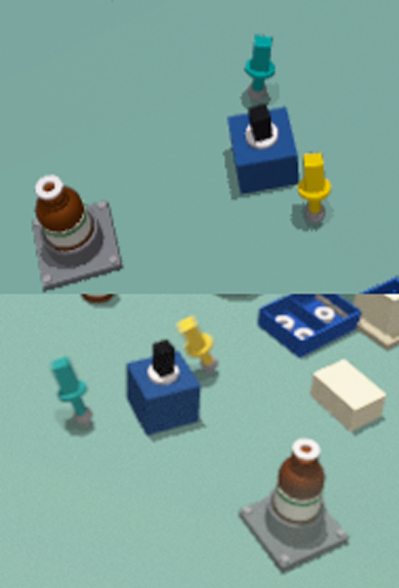

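The crop confirms it: the black-handled tool stands in the blue block at about (500,-9), the turquoise one at (385,10) and the yellow one at (600,10) are free-standing. I'll move over it for a close wrist view.

```bash
python3 -m jog '[[[-0.03,-0.029,-0.016],0],[[-0.06,-0.058,-0.016],0],[[-0.089,-0.087,-0.016],0],[[-0.119,-0.116,-0.016],0],[[-0.148,-0.144,-0.016],0],[[-0.178,-0.173,-0.016],0],[[-0.207,-0.202,-0.016],0],[[-0.237,-0.231,-0.016],0],[[-0.266,-0.26,-0.016],0],[[-0.296,-0.288,-0.016],0]]'
```

```text
clock: 1.48
position: [423.1, 197.5, 231.1]
eef_rot: [[-0.903, 0.43, 0.001], [0.43, 0.903, 0.0], [-0.001, 0.001, -1.0]]
contact_force: [1.5, -0.4, -0.3]
gripper_width: 0.999
```

```bash
python3 -m jog '[[[-0.029,-0.028,0],-4],[[-0.058,-0.056,0],-8],[[-0.087,-0.084,0],-12],[[-0.116,-0.112,0],-16],[[-0.145,-0.14,0],-20],[[-0.159,-0.154,0],-24],[[-0.159,-0.154,0],-25],[[-0.159,-0.154,0],-25],[[-0.159,-0.154,0],-25]]'
```

```text
clock: 2.23
position: [500.0, -7.4, 230.6]
eef_rot: [[-1.0, 0.009, -0.0], [0.009, 1.0, 0.001], [0.0, 0.001, -1.0]]
contact_force: [0.4, 0.2, 0.0]
gripper_width: 1.0
```

Run:
```python
from h import *
o=get_obs(); print(o["clock"],o["position"],o["eef_rot"].round(4),o["joint_positions"],o["contact_force"])
im=capture("wrist"); cv2.imwrite("pics/w1.png",im)
for l in ["tool","tool_handle","stand"]:
    for x in finder.mark_of("wrist",l)[:4]:
        px=np.array(x["centre"])*[560,420]
        z={"tool":10,"tool_handle":99}.get(l,0)
        print(l,round(x["conf"],2),px.round(1),atz("wrist",px,z,o).round(1))
```

```text
2.2333 [499.98333661  -7.43990705 230.62079534] [[-1.0e+00  9.3e-03 -2.0e-04]
 [ 9.3e-03  1.0e+00  5.0e-04]
 [ 2.0e-04  5.0e-04 -1.0e+00]] [-7.02236392e+00 -1.28811254e+01  1.12229641e+02  2.82686337e-02
  8.06660606e+01 -9.64921519e+01] [0.43523197 0.15183505 0.02530908]
tool 0.91 [276.7 174. ] [493.8 -13.   10. ]
tool 0.69 [337.8  68.8] [377.9  55.4  10. ]
tool 0.67 [339.7 260.6] [607.1  66.6  10. ]
tool_handle 0.72 [401.5  15.3] [348.4  91.3  99. ]
tool_handle 0.67 [275.4 193.6] [496.4 -13.1  99. ]
tool_handle 0.59 [338.4 189.3] [492.8  45.7  99. ]
stand 0.7 [280.5 173.6] [495.1  -8.5   0. ]
```

View pics/w1.png

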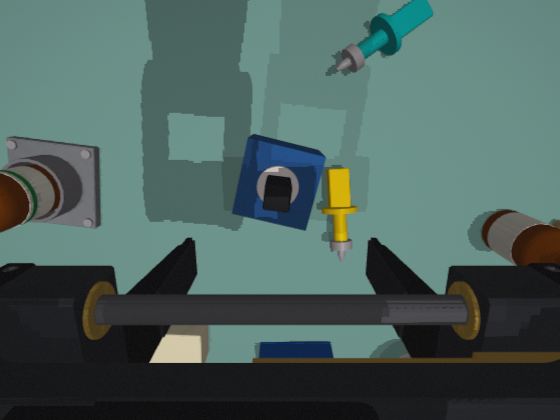

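The wrist view shows the black handle at (277,190) on its collar (278,186), in the blue stand, which is yawed about 12°. The yellow and turquoise tools lie flat on the counter. Next I'll crop in for yaw and centres.

Run:
```python
from h import *
im=cv2.imread("pics/w1.png")[120:245,215:345]
im=np.clip(im.astype(float)*1.6+15,0,255).astype(np.uint8)
cv2.imwrite("pics/w1c.png",cv2.resize(im,None,fx=4.6,fy=4.6,interpolation=cv2.INTER_CUBIC))
```

```text
(no output)
```

View pics/w1c.png

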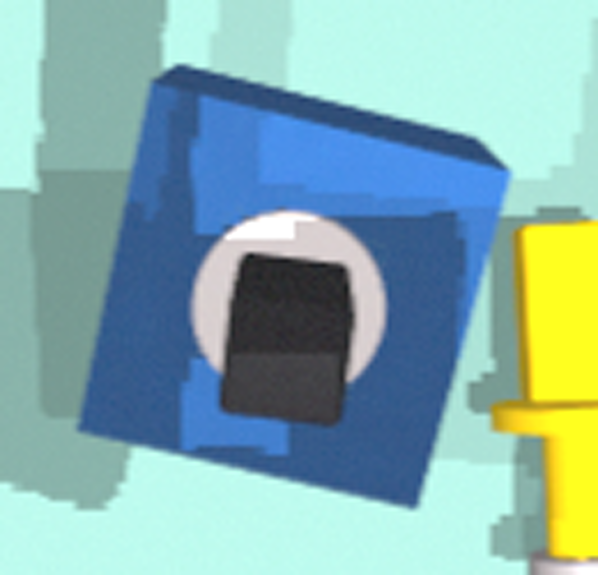

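Run:
```python
from h import *
o=get_obs()
f=lambda u,v,z: atz("wrist",[215+u/4.6,120+v/4.6],z,o)[:2]
S=np.array([f(*p,70) for p in [(152,83),(508,172),(416,506),(80,430)]])
print(S.round(1),S.mean(0))
for i in range(4):
    d=S[(i+1)%4]-S[i]; print("stand edge",np.linalg.norm(d).round(1),np.degrees(np.arctan2(d[1],d[0])).round(1))
print("collar",f(289,308,76))
B=[f(245,256,76),f(348,268,76)]; d=B[1]-B[0]; print("handle base",np.linalg.norm(d),np.degrees(np.arctan2(d[1],d[0])))
Hc=np.array([f(*p,122) for p in [(230,352),(347,354),(338,425),(222,411)]]); print(Hc.round(1),Hc.mean(0))
for i in range(4):
    d=Hc[(i+1)%4]-Hc[i]; print("top edge",np.linalg.norm(d).round(1),np.degrees(np.arctan2(d[1],d[0])).round(1))
# fit overlay: stand/tool pose by optimising yaw
from scipy.optimize import least_squares
def corners(c,y,z,h):
    return [np.array([c[0]+h*(np.cos(y)*a-np.sin(y)*b),c[1]+h*(np.sin(y)*a+np.cos(y)*b),z]) for a,b in[(-1,-1),(-1,1),(1,1),(1,-1)]]
obsS=np.array([(152,83),(508,172),(416,506),(80,430)])/4.6+[215,120]
r=least_squares(lambda q:(np.array([proj("wrist",p,o) for p in corners(q[:2],q[2],70,40)])-obsS).ravel(),[500,-9,0]); print("stand fit",r.x[:2],np.degrees(r.x[2]),r.fun.round(1))
obsH=np.array([(245,256),(348,268),(338,425),(222,411)])/4.6+[215,120]
def fh(q):
    a=corners(q[:2],q[2],76,12);b=corners(q[:2],q[2],122,12)
    return (np.array([proj("wrist",p,o) for p in [a[0],a[1],b[2],b[3]]])-obsH).ravel()
r=least_squares(fh,[500,-9,0]); print("handle fit",r.x[:2],np.degrees(r.x[2]),r.fun.round(1))
```

```text
[[447.4 -39.4]
 [466.8  37. ]
 [543.3  18.2]
 [524.6 -58.3]] [495.5059567  -10.62593985]
stand edge 78.8 75.8
stand edge 78.9 -13.8
stand edge 78.8 -103.8
stand edge 79.5 166.2
collar [495.22903563 -10.57379785]
handle base 22.40316245197086 82.90171112247086
[[493.5 -21.3]
 [494.    0.8]
 [508.   -0.9]
 [505.1 -23. ]] [500.16489771 -11.09173128]
top edge 22.1 88.6
top edge 14.1 -6.9
top edge 22.3 -97.5
top edge 11.7 171.4
stand fit [495.57704071 -10.62929813] -13.921912648054839 [-0.5 -0.3  0.8 -0.4  0.4  0.6 -0.7  0.2]
handle fit [495.72343761 -10.39146035] -7.786071482686591 [-0.7 -1.5  0.9 -1.   0.9  1.3 -1.   1. ]
```

The stand and handle fits agree: tool at (495.5,-10.5), handle yawed about -8°. Now descending to just above the collar.

```bash
python3 -m jog '[[[0.0045,-0.0032,0.03],4],[[0.0045,-0.0032,0.06],7.5],[[0.0045,-0.0032,0.09],7.5],[[0.0045,-0.0032,0.12],7.5],[[0.0045,-0.0032,0.138],7.5],[[0.0045,-0.0032,0.146],7.5],[[0.0045,-0.0032,0.146],7.5],[[0.0045,-0.0032,0.146],7.5]]'
python3 - <<'E'
from h import *
o=get_obs(); print(o["position"],o["contact_force"])
im=capture("wrist"); cv2.imwrite("pics/w2.png",im)
E
```

```text
clock: 3.1
position: [496.1, -10.8, 85.4]
eef_rot: [[-0.99, 0.138, 0.001], [0.138, 0.99, -0.0], [-0.001, 0.0, -1.0]]
contact_force: [-0.2, -0.2, 1.4]
gripper_width: 1.002
[496.149034   -10.77947355  85.37817811] [-0.21497341 -0.19342797  1.35946191]
```

View pics/w2.png

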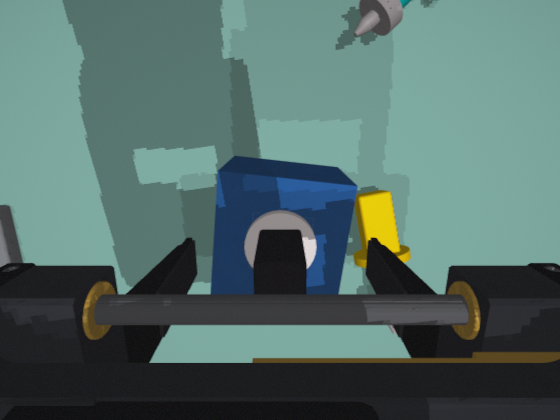

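The handle is at column 280, midway between the fingers (190 and 370), and its flat faces squarely. Now the last few mm down, then grip.

```bash
python3 -m jog '[[[0,0,0.003],0],[[0,0,0.006],0],[[0,0,0.0065],0],[[0,0,0.0065],0]]'; python3 -m jog '[[[0,0,0],0],[[0,0,0],0],[[0,0,0],0],[[0,0,0],0],[[0,0,0],0],[[0,0,0],0],[[0,0,0],0],[[0,0,0],0]]' 0 45
```

```text
clock: 3.48
position: [495.9, -11.2, 78.4]
eef_rot: [[-0.99, 0.139, 0.0], [0.139, 0.99, -0.0], [-0.0, 0.0, -1.0]]
contact_force: [-0.2, 0.2, -0.7]
gripper_width: 0.999
clock: 4.15
position: [495.7, -11.2, 78.1]
eef_rot: [[-0.99, 0.139, -0.0], [0.139, 0.99, -0.0], [0.0, -0.0, -1.0]]
contact_force: [-0.2, -0.3, 0.2]
gripper_width: 0.5
```

```bash
python3 -m jog '[[[0,0,0],0],[[0,0,0],0],[[0,0,0],0],[[0,0,0],0],[[0,0,0],0],[[0,0,0],0]]'; python3 -m jog '[[[0,0,0],0],[[0,0,0],0]]'
python3 - <<'E'
from h import *
im=capture("wrist"); cv2.imwrite("pics/w3.png",im)
E
```

```text
clock: 4.65
position: [495.7, -11.2, 78.2]
eef_rot: [[-0.99, 0.139, -0.0], [0.139, 0.99, -0.0], [0.0, -0.0, -1.0]]
contact_force: [-0.4, -0.5, 0.6]
gripper_width: 0.247
clock: 4.82
position: [495.7, -11.2, 78.2]
eef_rot: [[-0.99, 0.139, -0.0], [0.139, 0.99, -0.0], [0.0, -0.0, -1.0]]
contact_force: [-0.1, -0.4, -0.1]
gripper_width: 0.248
```

View pics/w3.png

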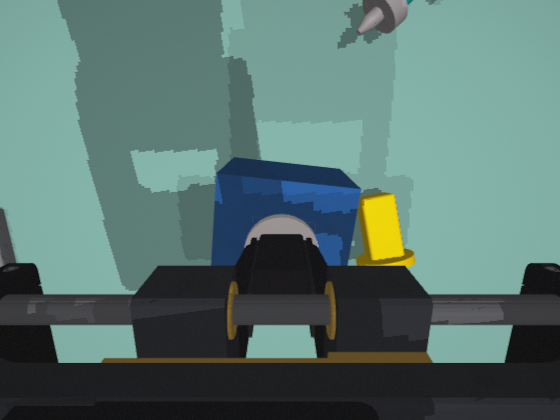

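Gripped (23.6 mm, which fits the 24 mm handle). TCP with the tool seated: (495.7,-11.2,78.2). Lifting straight up.

```bash
python3 -m jog '[[[0,0,-0.004],0],[[0,0,-0.012],0],[[0,0,-0.03],0],[[0,0,-0.05],0],[[0,0,-0.07],0],[[0,0,-0.095],0],[[0,0,-0.12],0],[[0,0,-0.15],0],[[0,0,-0.18],0],[[0,0,-0.19],0]]' - 60
python3 - <<'E'
from h import *
im=capture("wrist"); cv2.imwrite("pics/w4.png",im)
o=get_obs()
print(proj("wrist",[499,-285,140],o))
r=o["eef_rot"].T@(np.array([500,-284,300])-o["position"]); print(o["position"],r)
E
```

```text
clock: 5.7
position: [497.6, -11.4, 274.1]
eef_rot: [[-0.99, 0.139, 0.008], [0.139, 0.99, -0.001], [-0.008, 0.0, -1.0]]
contact_force: [0.4, 0.6, -0.6]
gripper_width: 0.253
[  4.7289232  233.79383544]
[497.8792695  -11.45147253 274.24768694] [ -40.19435665 -269.61016109  -25.39987564]
```

View pics/w4.png

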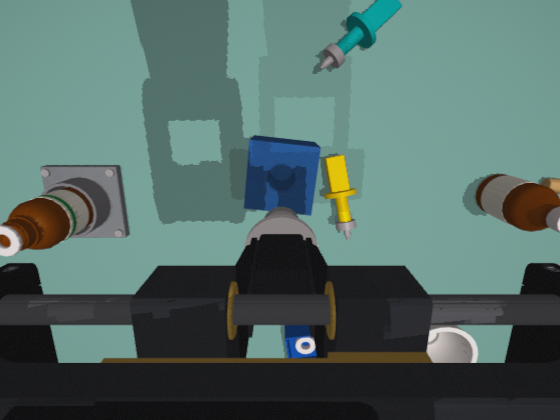

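```bash
python3 -m jog '[[[-0.004,-0.025,-0.01],0],[[-0.008,-0.052,-0.02],0],[[-0.012,-0.08,-0.02],0],[[-0.016,-0.11,-0.02],0],[[-0.02,-0.14,-0.02],0],[[-0.025,-0.17,-0.02],0],[[-0.03,-0.2,-0.02],0],[[-0.035,-0.225,-0.02],0],[[-0.037,-0.23,-0.02],0],[[-0.037,-0.23,-0.02],0]]';  python3 - <<'E'
from h import *
o=get_obs();im=capture("wrist"); cv2.imwrite("pics/w5.png",im)
print(o["position"])
for l in ["nest","nest_axis"]:
    for x in finder.mark_of("wrist",l)[:3]:
        px=np.array(x["centre"])*[560,420]
        print(l,round(x["conf"],2),px.round(1),atz("wrist",px,0 if l=="nest" else 126,o).round(1))
E
```

```text
clock: 6.58
position: [499.6, -245.1, 285.7]
eef_rot: [[-0.99, 0.141, -0.003], [0.141, 0.99, 0.002], [0.003, 0.002, -1.0]]
contact_force: [-0.1, 1.1, -1.8]
gripper_width: 0.247
[ 499.64809241 -245.08859819  285.71301001]
nest 0.84 [254.5 178.4] [ 505.3 -283.1   -0. ]
nest_axis 0.71 [247.6 197.8] [ 501.9 -280.2  126. ]
```

View pics/w5.png

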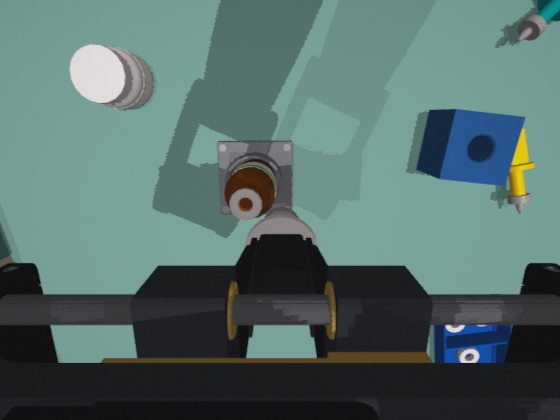

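The wrist view shows the nest square (218–293, 142–215) and the adapter ring around (246,204). I'll crop in to measure it.

Run:
```python
from h import *
im=cv2.imread("pics/w5.png")[130:235,205:330]
im=np.clip(im.astype(float)*1.2,0,255).astype(np.uint8)
cv2.imwrite("pics/w5c.png",cv2.resize(im,None,fx=6,fy=5.6,interpolation=cv2.INTER_CUBIC) if 0 else cv2.resize(im,None,fx=5.6,fy=5.6,interpolation=cv2.INTER_CUBIC))
sc=cv2.imread("pics/scene0.png")[225:290,135:200]; sd=cv2.imread("pics/side0.png")[250:325,305:380]
cv2.imwrite("pics/nest_ss.png",np.hstack([cv2.resize(sc,(400,400),interpolation=cv2.INTER_CUBIC),cv2.resize(sd,(400,400),interpolation=cv2.INTER_CUBIC)]))
```

```text
(no output)
```

View pics/w5c.png

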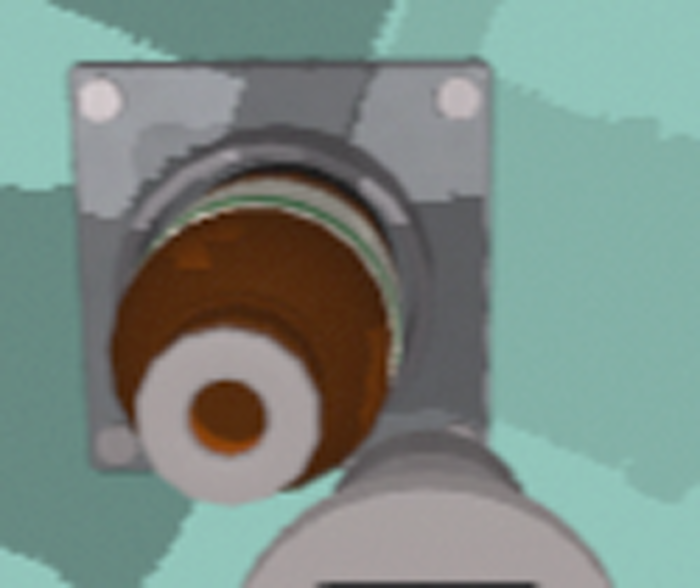

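View pics/nest_ss.png

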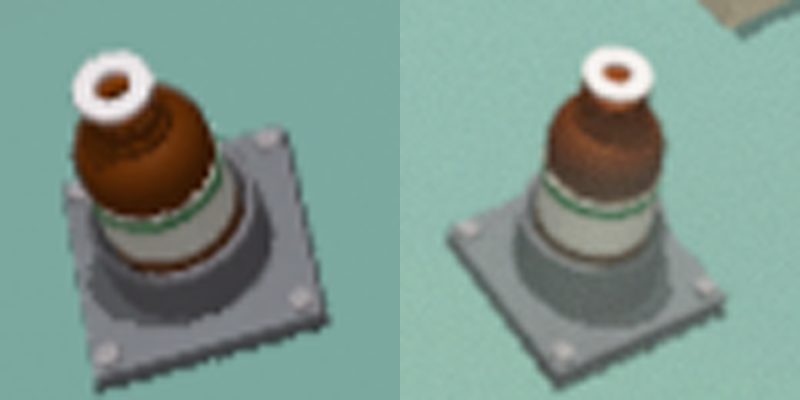

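Run:
```python
from h import *
o=get_obs()
w=lambda u,v:[205+u/5.6,130+v/5.6]
R=[ray("wrist",w(228,415),o),ray("scene",[153.4,238.7]),ray("side",[345.7,263.7])]
for s in [(0,1,2),(1,2),(0,1),(0,2)]:
    p,e=tri([R[i] for i in s]); print(s,p.round(1),np.round(e,1))
for z in (125,135,145,155): 
    print(z,[ (r[0]+r[1]*(z-r[0][2])/r[1][2])[:2].round(1) for r in R])
# height from ring diameter 32mm: width 187/5.6 px
d=np.linalg.norm(T("wrist",o)[1][:3,3]-p)
from numpy.linalg import inv
M=inv(T("wrist",o)[1]); K=T("wrist")[0]
depth=K[0,0]*32/(187/5.6); 
r=R[0]; fwd=-T("wrist",o)[1][:3,2]; print("size z", (r[0]+r[1]*depth/(r[1]@fwd)))
C=np.array([atz("wrist",w(*p),14,o) for p in [(72,63),(490,62),(95,470)]]); print(C.round(1),"nest centre",(C[1]+C[2])/2,np.linalg.norm(C[1]-C[0]),np.linalg.norm(C[2]-C[0]))
d=C[1]-C[0]; print(np.degrees(np.arctan2(d[1],d[0])))
```

```text
(0, 1, 2) [ 502.  -278.8  146.7] [2.3 1.6 1.9]
(1, 2) [ 500.3 -279.3  146.1] [1. 1.]
(0, 1) [ 503.2 -278.   150.9] [0.2 0.2]
(0, 2) [ 504.4 -278.4  142.4] [1.1 1.1]
125 [array([ 509.8, -281.6]), array([ 484.6, -279.6]), array([ 516.2, -267.1])]
135 [array([ 507.2, -280.1]), array([ 491.7, -279. ]), array([ 508.8, -273.4])]
145 [array([ 504.7, -278.6]), array([ 498.9, -278.5]), array([ 501.3, -279.6])]
155 [array([ 502.1, -277.2]), array([ 506.1, -278. ]), array([ 493.8, -285.9])]
size z [ 503.14808656 -277.76008701  151.01874185]
[[ 448.5 -319.8   14. ]
 [ 461.8 -222.4   14. ]
 [ 547.6 -333.    14. ]] nest centre [ 504.70540192 -277.71649285   14.        ] 98.26392463051586 100.01800901565448
82.22085013322412
```

Adapter top is at about z=146±4 (rim about 134, within the stated range) and the axis at about (504.3,-278.5). The nest square's centre agrees. I'll move over it with the tip at about z=165 and check the alignment.

```bash
python3 - <<'E'
from h import *
o=get_obs(); print(o["position"], o["eef_rot"].T@(np.array([504.3,-278.5,233])-o["position"]))
E
python3 -m jog '[[[-0.003,-0.012,0],0],[[-0.007,-0.025,0.003],0],[[-0.0094,-0.0325,0.013],0],[[-0.0094,-0.0325,0.03],0],[[-0.0094,-0.0325,0.042],0],[[-0.0094,-0.0325,0.05],0],[[-0.0094,-0.0325,0.052],0],[[-0.0094,-0.0325,0.052],0],[[-0.0094,-0.0325,0.052],0],[[-0.0094,-0.0325,0.052],0]]';  python3 - <<'E'
from h import *
o=get_obs(); print(o["position"],o["contact_force"],o["eef_rot"].round(4).tolist())
A=capture("scene");B=capture("side");C=capture("wrist")
for n,i in zip("abc",(A,B,C)): cv2.imwrite(f"pics/v6{n}.png",i)
tip=o["position"]+np.array([0,0,-68.2])
print([proj(c,tip).round(1) for c in("scene","side","wrist")],[proj(c,[504.3,-278.5,146]).round(1) for c in("scene","side","wrist")])
f=lambda i,r,c,n:cv2.resize(i[r:r+n,c:c+n],(400,400),interpolation=cv2.INTER_CUBIC)
cv2.imwrite("pics/v6.png",np.hstack([f(A,190,115,75),f(B,215,305,75)]))
E
```

```text
[ 500.14521694 -242.96826732  287.10453593] [ -9.10674445 -34.68153803  54.04928476]
clock: 7.57
position: [505.7, -277.8, 237.3]
eef_rot: [[-0.99, 0.139, 0.002], [0.139, 0.99, -0.001], [-0.002, -0.001, -1.0]]
contact_force: [-0.2, -0.4, -1.8]
gripper_width: 0.25
[ 505.68194497 -277.81616804  237.28575223] [-0.15009008 -0.38207233 -1.76067367] [[-0.9903, 0.1387, 0.0015], [0.1387, 0.9903, -0.0011], [-0.0017, -0.0008, -1.0]]
[array([151.9, 235.5]), array([347.7, 255.6]), array([281.5, 217.8])] [array([153.9, 240.2]), array([346.3, 262.6]), array([280.5, 207.7])]
```

View pics/v6.png

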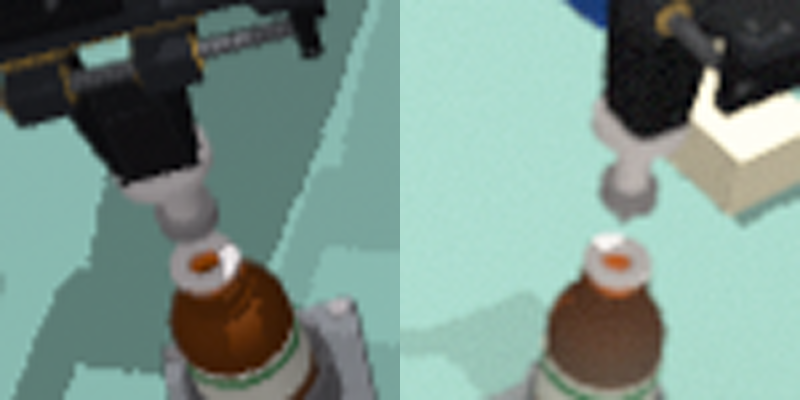

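View pics/v6c.png

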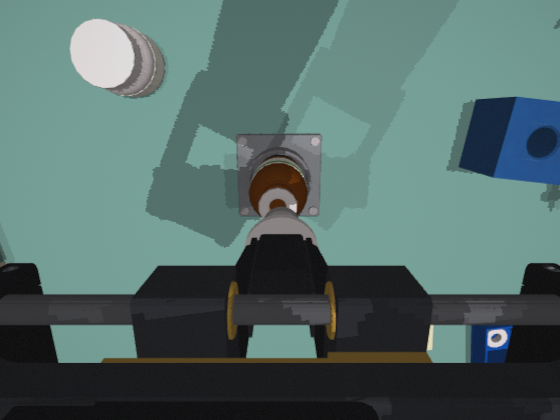

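Run:
```python
from h import *
A,B,C=[cv2.imread(f"pics/v6{n}.png") for n in "abc"]
f=lambda i,r,c,h,w,s:cv2.resize(i[r:r+h,c:c+w],None,fx=s,fy=s,interpolation=cv2.INTER_CUBIC)
cv2.imwrite("pics/v6d.png",np.hstack([f(A,215,135,45,35,11),f(B,230,325,45,35,11)]))
cv2.imwrite("pics/v6e.png",f(C,130,230,120,100,5))
```

```text
(no output)
```

View pics/v6d.png

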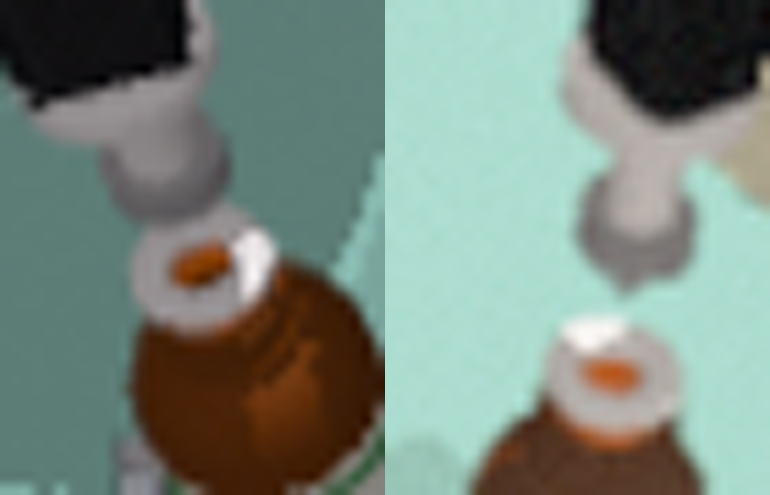

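View pics/v6e.png

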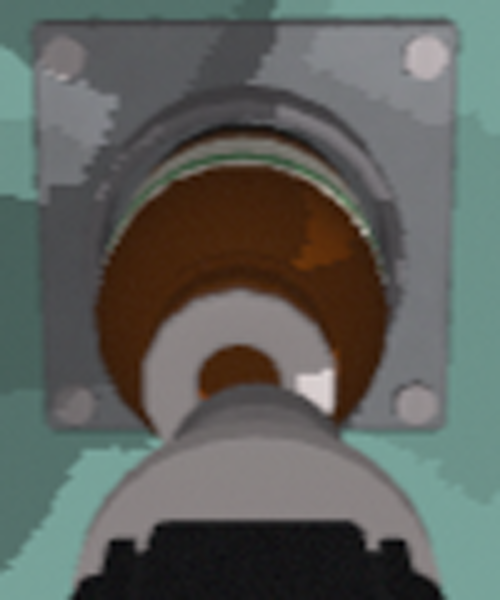

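Between readings the arm was still settling, which explains the ~2 mm disagreement in y. I'll hold and measure again.

```bash
for i in 1 2; do python3 -m jog '[[[0,0,0],0],[[0,0,0],0],[[0,0,0],0]]'|grep -E 'pos|force'; done;  python3 - <<'E'
from h import *
P=[]
for n,w in zip("abc",["scene","side","wrist"]):
    o=get_obs();P.append(o["position"]); cv2.imwrite(f"pics/v7{n}.png",capture(w))
print(np.round(P,1))
A,B,C=[cv2.imread(f"pics/v7{n}.png") for n in "abc"]
f=lambda i,r,c,h,w,s:cv2.resize(i[r:r+h,c:c+w],None,fx=s,fy=s,interpolation=cv2.INTER_CUBIC)
cv2.imwrite("pics/v7d.png",np.hstack([f(A,215,135,45,35,11),f(B,230,325,45,35,11)]))
cv2.imwrite("pics/v7e.png",f(C,130,230,120,100,5))
E
```

```text
position: [505.2, -277.6, 236.3]
contact_force: [0.1, -0.8, -2.2]
position: [505.2, -277.6, 236.2]
contact_force: [0.2, 0.3, -2.2]
[[ 505.2 -277.6  236.2]
 [ 505.2 -277.6  236.1]
 [ 505.2 -277.6  236.1]]
```

View pics/v7d.png

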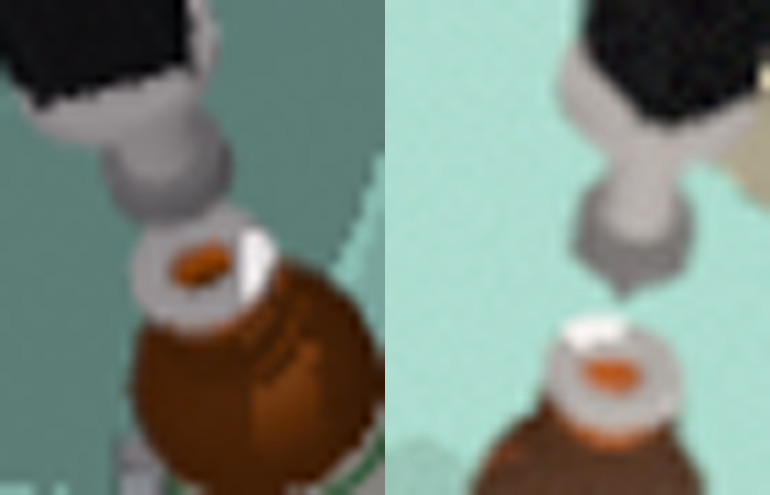

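View pics/v7e.png

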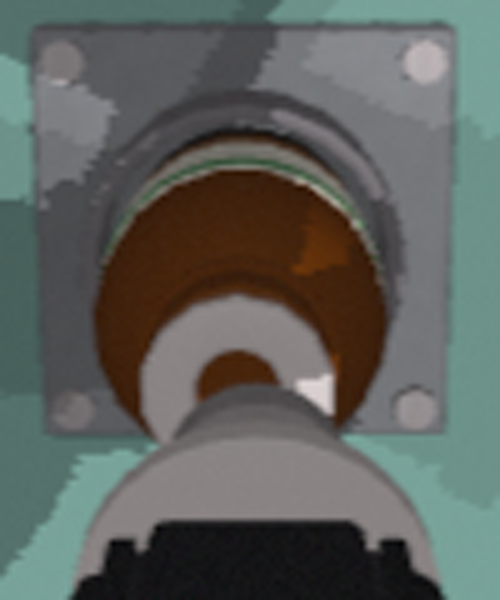

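Run:
```python
from h import *
o=get_obs(); R=o["eef_rot"]
from scipy.optimize import least_squares
tcp=o["position"]; tip=tcp-[0,0,68.2]
print("side: tip seen at",atz("side",[346.8,256.8],tip[2]).round(1),"expected",tip.round(1), proj("side",tip))
print("scene: shoulder px exp",proj("scene",tcp-[0,0,52.2]))
for top in (140,146,152):
    a=atz("wrist",[277.6,130+295/5],top,o); b=atz("wrist",[277.6,204.5],top,o)
    print(top,"scene ring",atz("scene",[153.4,239.2],top)[:2].round(1),"side",atz("side",[345.7,264.1],top)[:2].round(1),"wrist edge+16",(a[:2]-R[:2,0]*16).round(1))
rv=[atz("wrist",[230+u/5,130+v/5],16,o)[:2] for u,v in[(62,62),(425,62),(415,410),(72,410)]]; print("nest rivets",np.mean(rv,0).round(1))
# expected overlays
P=[]
for cam,c0,r0,s in (("scene",135,215,11),("side",325,230,11)):
    im=cv2.imread("pics/v7%s.png"%("a" if cam=="scene" else "b"))[r0:r0+45,c0:c0+35]; im=cv2.resize(im,None,fx=s,fy=s,interpolation=cv2.INTER_CUBIC)
    def circ(c,z,r,col):
        for t in np.linspace(0,6.28,60):
            q=proj(cam,[c[0]+r*np.cos(t),c[1]+r*np.sin(t),z]); cv2.circle(im,tuple(int(v) for v in ((q-[c0,r0]+.5)*s)),1,col,-1)
    circ(tip,tip[2]+16,13,(0,255,0)); circ(tip,tip[2]+60,21,(0,255,0)); circ(tip,tip[2],1,(0,0,255))
    P.append(im)
cv2.imwrite("pics/v7f.png",np.hstack(P))
```

```text
side: tip seen at [ 502.1 -278.7  167.9] expected [ 505.2 -277.6  167.9] [347.42390193 256.00344688]
scene: shoulder px exp [150.34141353 231.94425883]
140 scene ring [ 496.7 -279.2] side [ 504.1 -277.5] wrist edge+16 [ 504.9 -280.8]
146 scene ring [ 501.  -278.9] side [ 499.6 -281.2] wrist edge+16 [ 503.5 -280.5]
152 scene ring [ 505.3 -278.5] side [ 495.2 -285. ] wrist edge+16 [ 502.2 -280.3]
nest rivets [ 503.8 -280.5]
```

View pics/v7f.png

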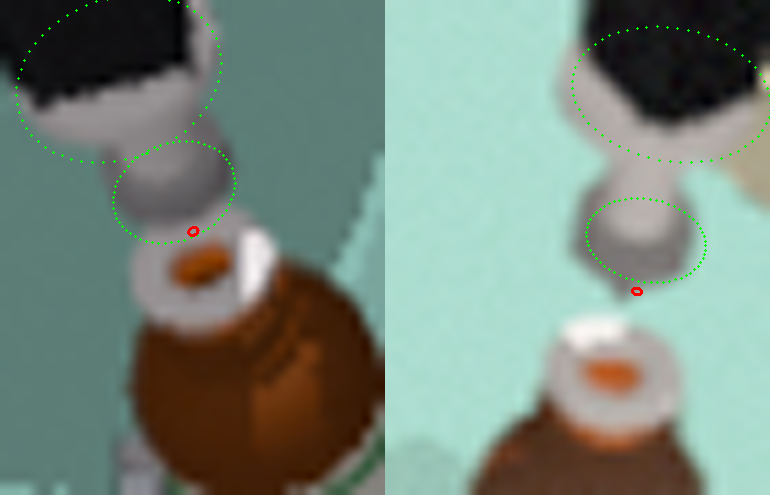

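Run:
```python
from h import *
o=get_obs(); R=o["eef_rot"]
s=ray("scene",[153.7,240.5]); d=ray("side",[346.4,263.6])
p,e=tri([s,d]); print(p.round(1),np.round(e,1))
for top in (135,140,143,146,149,152):
    g=lambda r:(r[0]+r[1]*(top-r[0][2])/r[1][2])[:2].round(1)
    w=atz("wrist",[277.2,188.5],top,o)[:2]-R[:2,0]*16
    print(top,g(s),g(d),w.round(1))
print(o["position"])
```

```text
[ 503.7 -279.5  144. ] [0.2 0.2]
135 [ 497.2 -279.8] [ 510.4 -274.1] [ 505.5 -281.2]
140 [ 500.7 -279.6] [ 506.7 -277.3] [ 504.4 -281. ]
143 [ 502.8 -279.4] [ 504.4 -279.1] [ 503.7 -280.9]
146 [ 505.  -279.3] [ 502.2 -281. ] [ 503.1 -280.8]
149 [ 507.1 -279.1] [ 500.  -282.9] [ 502.4 -280.6]
152 [ 509.2 -278.9] [ 497.7 -284.8] [ 501.7 -280.5]
[ 505.20020264 -277.58572194  236.10672169]
```

Correcting for the camera bias seen on the tool itself, the bore axis is at TCP (503.6,-280.2), with the adapter top at about 144.5. I'll shift there and lower the tip to about 153.

```bash
python3 -m jog '[[[0.0012,-0.0028,0.003],0],[[0.0012,-0.0028,0.007],0],[[0.0012,-0.0028,0.011],0],[[0.0012,-0.0028,0.014],0],[[0.0012,-0.0028,0.014],0],[[0.0012,-0.0028,0.014],0],[[0.0012,-0.0028,0.014],0],[[0.0012,-0.0028,0.014],0]]' | grep -E 'pos|force'
python3 - <<'E'
from h import *
P=[]
for n,w in zip("abc",["scene","side","wrist"]):
    o=get_obs();P.append(o["position"]); cv2.imwrite(f"pics/v8{n}.png",capture(w))
print(np.round(P,1))
A,B,C=[cv2.imread(f"pics/v8{n}.png") for n in "abc"]
f=lambda i,r,c,h,w,s:cv2.resize(i[r:r+h,c:c+w],None,fx=s,fy=s,interpolation=cv2.INTER_CUBIC)
cv2.imwrite("pics/v8d.png",np.hstack([f(A,215,135,45,35,11),f(B,230,325,45,35,11)]))
cv2.imwrite("pics/v8e.png",f(C,130,230,120,100,5))
E
```

```text
position: [503.8, -280.3, 222.4]
contact_force: [-0.2, -0.4, -1.9]
[[ 503.8 -280.3  222.4]
 [ 503.8 -280.3  222.5]
 [ 503.8 -280.3  222.5]]
```

View pics/v8d.png

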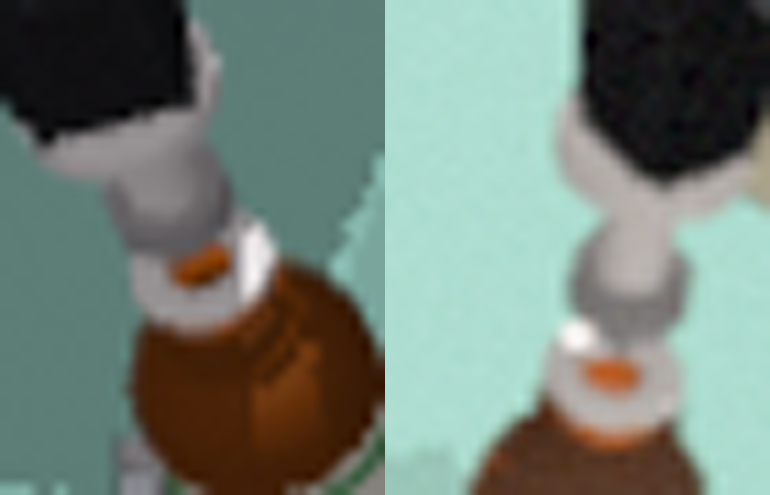

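View pics/v8e.png

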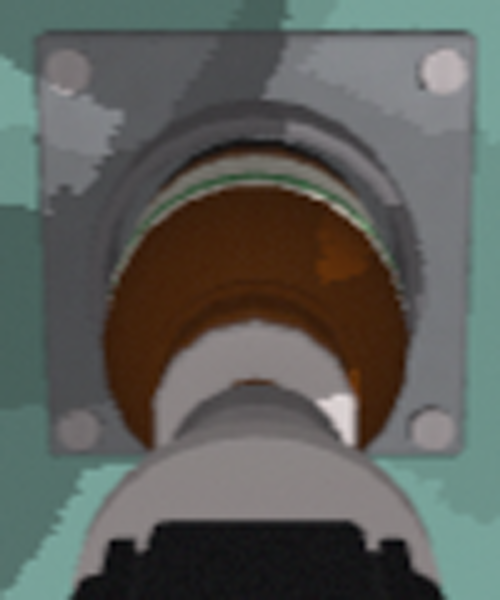

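The wrist view shows the ring centred at column 256.5 of the crop and the tool at 258, so they are aligned within 0.3 mm. Descending in small steps and watching the force.

```bash
python3 -m jog '[[[0,0,0.002],0],[[0,0,0.004],0],[[0,0,0.006],0],[[0,0,0.008],0],[[0,0,0.01],0],[[0,0,0.011],0],[[0,0,0.011],0]]' | grep -E 'pos|force'; python3 -m jog '[[[0,0,0.001],0],[[0,0,0.002],0],[[0,0,0.003],0],[[0,0,0.003],0]]' | grep -E 'pos|force'
```

```text
position: [503.4, -280.1, 210.7]
contact_force: [0.1, -0.2, -1.9]
position: [503.6, -280.1, 207.9]
contact_force: [0.8, -0.4, -2.8]
```

```bash
python3 -m jog '[[[0,0,0.001],0],[[0,0,0.002],0],[[0,0,0.003],0],[[0,0,0.003],0]]' | grep -E 'pos|force';  python3 -m jog '[[[0,0,0.001],0],[[0,0,0.002],0],[[0,0,0.003],0],[[0,0,0.003],0]]' | grep -E 'pos|force'
python3 - <<'E'
from h import *
A=capture("scene");B=capture("side");C=capture("wrist")
f=lambda i,r,c,h,w,s:cv2.resize(i[r:r+h,c:c+w],None,fx=s,fy=s,interpolation=cv2.INTER_CUBIC)
cv2.imwrite("pics/v9d.png",np.hstack([f(A,215,135,45,35,11),f(B,230,325,45,35,11)]))
E
```

```text
position: [503.5, -280.1, 204.8]
contact_force: [0.7, 0.3, -1.7]
position: [503.5, -280.1, 201.8]
contact_force: [0.6, 0.6, -1.4]
```

View pics/v9d.png

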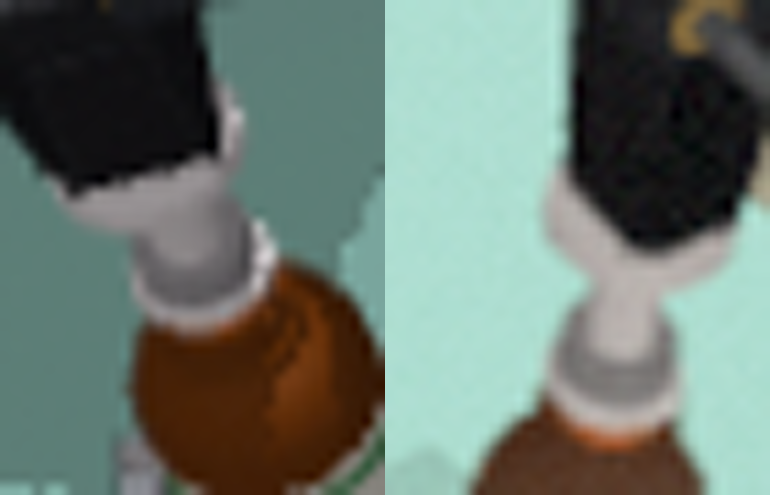

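The pilot is in the bore and the shoulder sits concentric just above the ring. Now slow approach steps to find contact.

```bash
for i in 1 2 3; do python3 -m jog '[[[0,0,0.0005],0],[[0,0,0.001],0],[[0,0,0.0015],0],[[0,0,0.0015],0]]' | grep -E 'pos|force'; done
```

```text
position: [503.8, -280.3, 201.4]
contact_force: [-1.6, -0.5, 2.2]
position: [503.9, -280.3, 201.3]
contact_force: [-3.3, 2.3, 8.1]
position: [503.8, -280.3, 200.1]
contact_force: [-3.6, 2.1, 7.6]
```

Run:
```python
from h import *
o=get_obs(); print(o["position"],o["contact_force"],o["ft_torque"],o["gripper_width"],o["eef_rot"].round(4).tolist())
A=capture("scene");B=capture("side");C=capture("wrist")
f=lambda i,r,c,h,w,s:cv2.resize(i[r:r+h,c:c+w],None,fx=s,fy=s,interpolation=cv2.INTER_CUBIC)
cv2.imwrite("pics/v10d.png",np.hstack([f(A,215,135,45,35,11),f(B,230,325,45,35,11)]))
cv2.imwrite("pics/v10e.png",f(C,130,230,120,100,5))
```

```text
[ 503.83372754 -280.34034349  200.0829317 ] [-3.62905385  2.1339921   7.64349331] [ 0.53957666  0.83768014 -0.01438933] 0.24742702955602025 [[-0.9903, 0.1389, 0.0009], [0.1389, 0.9903, -0.0007], [-0.001, -0.0005, -1.0]]
```

View pics/v10d.png

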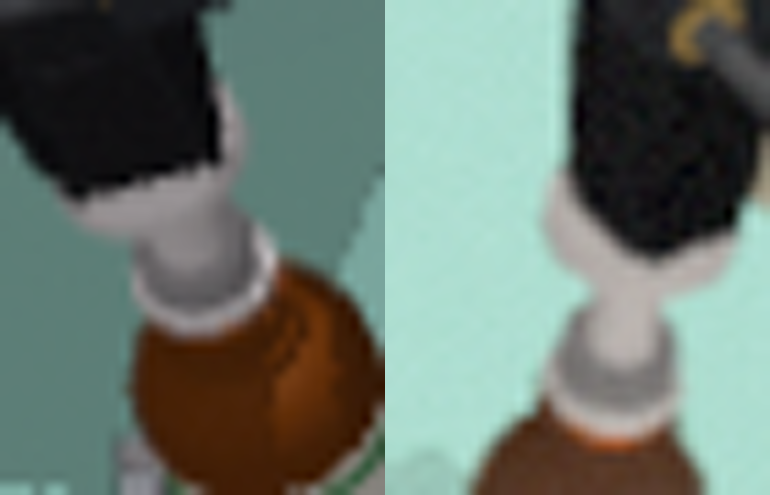

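View pics/v10e.png

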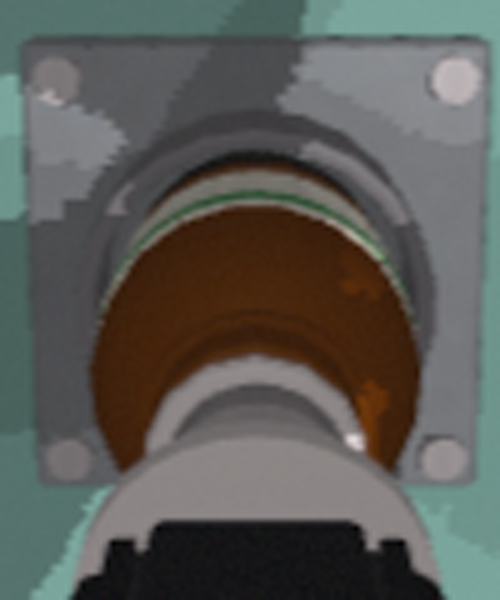

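Contact is at TCP≈201.5 (adapter top about 149) with about 9.5 N axial. The arm is also deflecting radially, giving about 4 N of lateral drag, which would cant the ring. I'll trim that out before pressing further.

```bash
python3 -m jog '[[[0.0003,0.00015,0],0],[[0.0006,0.0003,0],0],[[0.0006,0.0003,0],0]]' | grep -E 'pos|force'
```

```text
position: [503.7, -280.2, 199.2]
contact_force: [-0.1, 0.9, 4.8]
```

```bash
for i in 1 2; do python3 -m jog '[[[0,0,0.0004],0],[[0,0,0.0008],0],[[0,0,0.0008],0]]' | grep -E 'pos|force'; done
```

```text
position: [503.1, -279.9, 196.2]
contact_force: [0.7, -0.6, -1.5]
position: [502.5, -279.4, 194.7]
contact_force: [-0.3, -0.1, -1.2]
```

The resistance has vanished, so it is past the snap point. I'll undo the lateral trim and feel for the hard stop.

```bash
python3 -m jog '[[[-0.0003,-0.00015,0],0],[[-0.0007,-0.0004,0],0],[[-0.0007,-0.0004,0],0],[[-0.0007,-0.0004,0],0]]' | grep -E 'pos|force';  python3 -m jog '[[[0,0,0.0004],0],[[0,0,0.0008],0],[[0,0,0.0008],0]]' | grep -E 'pos|force'
```

```text
position: [503.7, -280.3, 196.0]
contact_force: [-0.3, -1.0, -2.4]
position: [503.7, -280.3, 195.2]
contact_force: [1.1, 0.4, -0.7]
```

Run:
```python
from h import *
o=get_obs(); print(o["clock"],o["position"],o["contact_force"])
A=capture("scene");B=capture("side");C=capture("wrist")
f=lambda i,r,c,h,w,s:cv2.resize(i[r:r+h,c:c+w],None,fx=s,fy=s,interpolation=cv2.INTER_CUBIC)
cv2.imwrite("pics/v11d.png",np.hstack([f(A,215,135,45,35,11),f(B,230,325,45,35,11)]))
```

```text
13.4 [ 503.65768312 -280.30513001  195.17560327] [ 1.13149381  0.43387886 -0.72243131]
```

View pics/v11d.png

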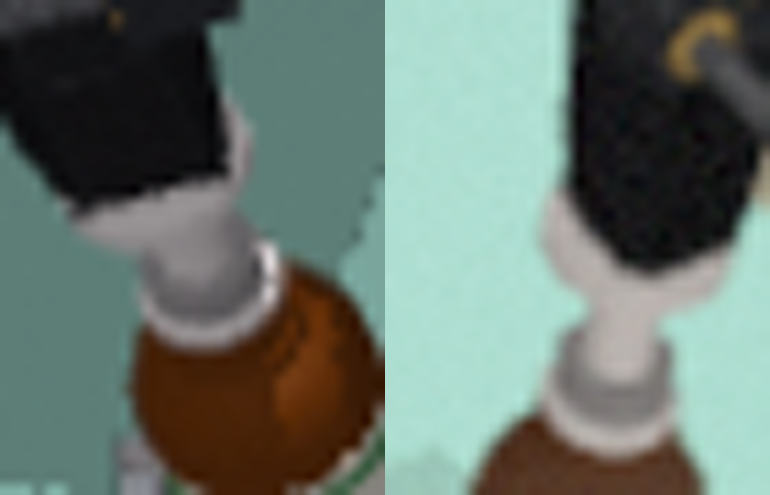

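The orange skirt has disappeared and the flange sits down on the neck, so it looks home. I'll confirm the hard stop with a light touch.

```bash
for i in 1 2 3; do python3 -m jog '[[[0,0,0.0005],0],[[0,0,0.0005],0],[[0,0,0.0005],0]]' | grep -E 'pos|force'; done
```

```text
position: [503.7, -280.3, 194.7]
contact_force: [0.4, -0.2, -1.6]
position: [503.8, -280.4, 194.4]
contact_force: [-0.7, 0.2, -0.9]
position: [503.8, -280.4, 194.3]
contact_force: [-1.0, -0.2, 2.5]
```

```bash
python3 -m jog '[[[0,0,0.0005],0],[[0,0,0.0005],0],[[0,0,0.0005],0]]' | grep -E 'pos|force';python3 -m jog '[[[0,0,0.0005],0],[[0,0,0.0005],0],[[0,0,0.0005],0]]' | grep -E 'pos|force'
```

```text
position: [503.9, -280.4, 194.3]
contact_force: [-1.9, 0.7, 5.5]
position: [503.9, -280.4, 194.3]
contact_force: [-3.3, 1.5, 8.1]
```

The hard stop is firm at z=194.3, exactly 7.0 mm below first contact, at about 10 N. Withdrawing.

```bash
python3 -m jog '[[[0,0,-0.002],0],[[0,0,-0.004],0],[[0,0,-0.008],0],[[0,0,-0.014],0],[[0,0,-0.022],0],[[0,0,-0.032],0],[[0,0,-0.05],0],[[0,0,-0.07],0],[[0,0,-0.08],0],[[0,0,-0.08],0]]' | grep -E 'pos|force|width'
python3 - <<'E'
from h import *
o=get_obs(); print(o["position"], o["eef_rot"].T@(np.array([495.7,-11.2,270])-o["position"]))
A=capture("scene");B=capture("side");C=capture("wrist")
f=lambda i,r,c,h,w,s:cv2.resize(i[r:r+h,c:c+w],None,fx=s,fy=s,interpolation=cv2.INTER_CUBIC)
cv2.imwrite("pics/v12d.png",np.hstack([f(A,215,135,45,35,11),f(B,230,325,45,35,11)]))
cv2.imwrite("pics/v12c.png",C)
E
```

```text
position: [505.2, -281.3, 277.2]
contact_force: [0.5, -0.2, -1.1]
gripper_width: 0.247
[ 505.18127369 -281.30426398  277.24232615] [ 46.94815514 266.19041128   6.09876492]
```

View pics/v12d.png

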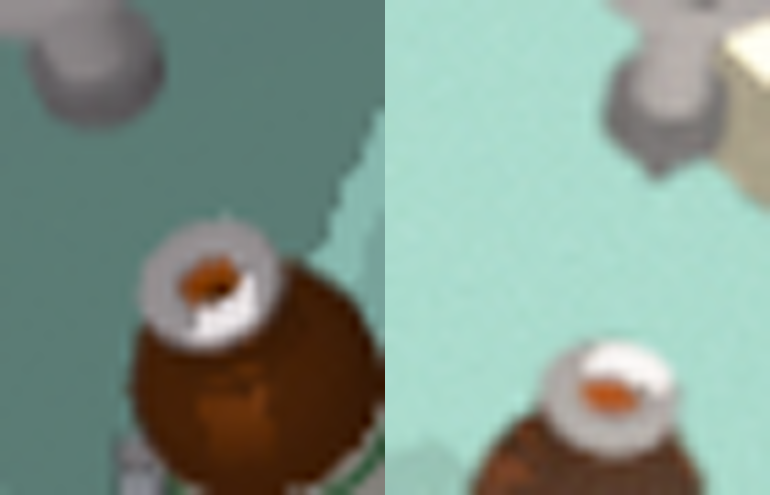

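View pics/v12c.png

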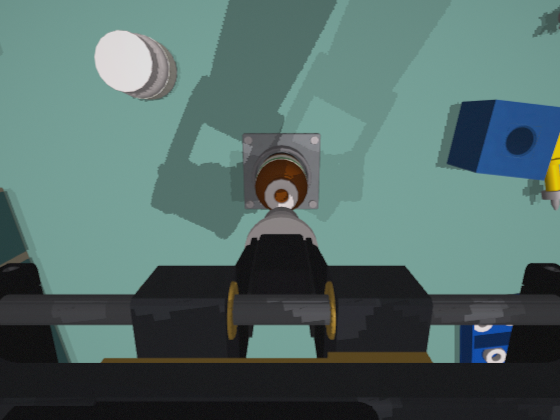

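The adapter ring now sits low and square on the neck, with no orange skirt showing. Moving back over the stand.

```bash
python3 -m jog '[[[0.004,0.02,0],0],[[0.009,0.05,0],0],[[0.014,0.08,0],0],[[0.019,0.11,0],0],[[0.025,0.14,0],0],[[0.03,0.17,0],0],[[0.035,0.2,0],0],[[0.041,0.23,0],0],[[0.045,0.255,0],0],[[0.047,0.2662,0],0]]' | grep -E 'pos|force'; python3 -m jog '[[[0,0,0],0],[[0,0,0],0],[[0,0,0],0],[[0,0,0],0],[[0,0,0],0]]' | grep -E 'pos|force';python3 - <<'E'
from h import *
o=get_obs(); print(o["position"],o["eef_rot"].round(4).tolist(), o["eef_rot"].T@(np.array([495.7,-11.2,170])-o["position"]))
cv2.imwrite("pics/v13c.png",capture("wrist"))
E
```

```text
position: [493.1, -7.5, 271.0]
contact_force: [1.1, 0.3, -1.2]
position: [494.2, -11.2, 272.6]
contact_force: [-1.0, 0.6, -2.3]
[494.19745033 -11.24087949 272.56726427] [[-0.9901, 0.1406, -0.0004], [0.1406, 0.9901, -0.0002], [0.0003, -0.0002, -1.0]] [ -1.51640627   0.27521637 102.56669924]
```

View pics/v13c.png

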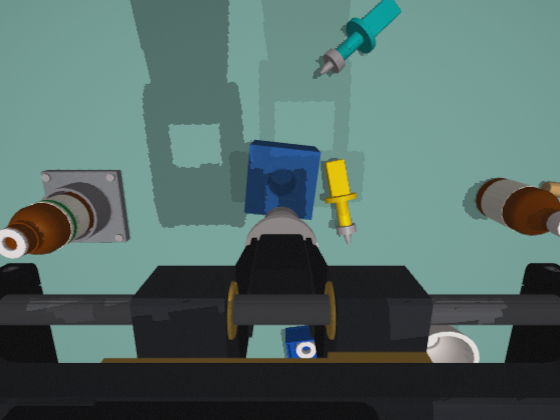

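```bash
python3 -m jog '[[[-0.0015,0.0003,0.015],0],[[-0.0015,0.0003,0.035],0],[[-0.0015,0.0003,0.06],0],[[-0.0015,0.0003,0.085],0],[[-0.0015,0.0003,0.105],0],[[-0.0015,0.0003,0.115],0],[[-0.0015,0.0003,0.118],0],[[-0.0015,0.0003,0.118],0],[[-0.0015,0.0003,0.118],0],[[-0.0015,0.0003,0.118],0]]' | grep -E 'pos|force'; python3 -m jog '[[[0,0,0],0],[[0,0,0],0],[[0,0,0],0]]' | grep -E 'pos|force';python3 - <<'E'
from h import *
o=get_obs(); print(o["position"], o["eef_rot"].T@(np.array([495.7,-11.2,78.5])-o["position"]))
cv2.imwrite("pics/v14c.png",capture("wrist"))
E
```

```text
position: [496.9, -10.3, 156.7]
contact_force: [-0.4, 0.4, -1.2]
position: [496.1, -10.1, 155.6]
contact_force: [-0.3, -0.6, -2.6]
[496.10936631 -10.10653246 155.57125863] [ 0.35928751 -1.13802844 77.07086325]
```

View pics/v14c.png

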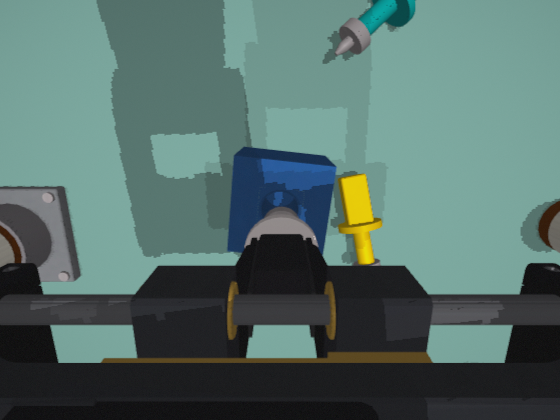

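```bash
python3 -m jog '[[[0.0004,-0.0011,0.005],0],[[0.0004,-0.0011,0.012],0],[[0.0004,-0.0011,0.02],0],[[0.0004,-0.0011,0.026],0],[[0.0004,-0.0011,0.028],0],[[0.0004,-0.0011,0.028],0],[[0.0004,-0.0011,0.028],0],[[0.0004,-0.0011,0.028],0]]' | grep -E 'pos|force'
```

```text
position: [495.4, -11.1, 127.0]
contact_force: [0.3, 0.4, -1.7]
```

```bash
python3 -m jog '[[[-0.0002,0,0.003],0],[[-0.0002,0,0.006],0],[[-0.0002,0,0.01],0],[[-0.0002,0,0.014],0],[[-0.0002,0,0.014],0]]' | grep -E 'pos|force';  python3 -m jog '[[[0,0,0.004],0],[[0,0,0.009],0],[[0,0,0.014],0],[[0,0,0.019],0],[[0,0,0.024],0],[[0,0,0.026],0],[[0,0,0.026],0],[[0,0,0.026],0]]' | grep -E 'pos|force'
```

```text
position: [494.5, -11.0, 111.4]
contact_force: [-0.3, -0.5, -1.7]
position: [495.3, -11.1, 86.6]
contact_force: [0.3, 0.3, -1.1]
```

```bash
python3 -m jog '[[[-0.0003,0,0.002],0],[[-0.0003,0,0.004],0],[[-0.0003,0,0.006],0],[[-0.0003,0,0.006],0],[[-0.0003,0,0.006],0]]' | grep -E 'pos|force';  for i in 1 2; do python3 -m jog '[[[0,0,0.0007],0],[[0,0,0.0014],0],[[0,0,0.0014],0]]' | grep -E 'pos|force';done
```

```text
position: [495.5, -11.2, 80.6]
contact_force: [0.1, 0.6, -2.1]
position: [495.6, -11.2, 79.3]
contact_force: [-0.6, -0.9, -2.5]
position: [495.8, -11.2, 78.1]
contact_force: [0.3, 0.2, -0.8]
```

Back at the original seated height and starting to bear on the stand. A touch more, then release.

```bash
python3 -m jog '[[[0,0,0.0006],0],[[0,0,0.0006],0],[[0,0,0.0006],0]]' | grep -E 'pos|force'; python3 -m jog '[[[0,0,0],0],[[0,0,0],0],[[0,0,0],0],[[0,0,0],0],[[0,0,0],0],[[0,0,0],0],[[0,0,0],0],[[0,0,0],0],[[0,0,0],0],[[0,0,0],0]]' 0.85;python3 -m jog '[[[0,0,0],0],[[0,0,0],0]]'
python3 - <<'E'
from h import *
cv2.imwrite("pics/v15c.png",capture("wrist"))
E
```

```text
position: [495.8, -11.2, 78.1]
contact_force: [-3.4, -0.1, 5.9]
clock: 21.97
position: [495.6, -11.2, 77.4]
eef_rot: [[-0.99, 0.139, 0.0], [0.139, 0.99, -0.0], [-0.0, -0.0, -1.0]]
contact_force: [-1.0, 0.4, -0.6]
gripper_width: 0.841
clock: 22.13
position: [495.6, -11.2, 77.4]
eef_rot: [[-0.99, 0.139, 0.0], [0.139, 0.99, -0.0], [-0.0, -0.0, -1.0]]
contact_force: [-0.3, -0.2, 0.7]
gripper_width: 0.849
```

View pics/v15c.png

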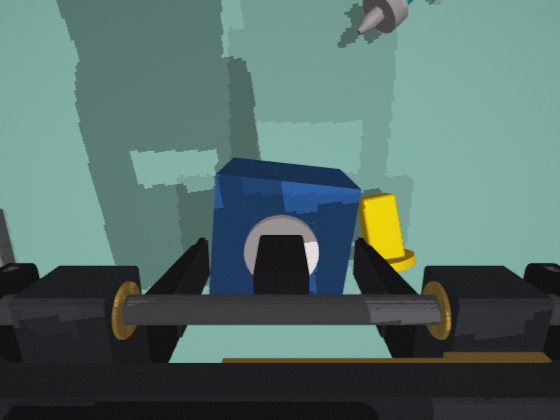

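Released: the collar rests flat on the stand and both fingers are clear of the handle (255–308). Retracting straight up and checking everything.

```bash
python3 -m jog '[[[0,0,-0.005],0],[[0,0,-0.015],0],[[0,0,-0.035],0],[[0,0,-0.06],0],[[0,0,-0.09],0],[[0,0,-0.12],0],[[0,0,-0.15],0],[[0,0,-0.152],0],[[0,0,-0.152],0],[[0,0,-0.152],0]]' | grep -E 'clock|pos|force'; python3 -m jog '[[[0,0,0],0],[[0,0,0],0],[[0,0,0],0],[[0,0,0],0],[[0,0,0],0],[[0,0,0],0]]' | grep -E 'clock|pos|force'
python3 - <<'E'
from h import *
A=capture("scene");B=capture("side");C=capture("wrist")
cv2.imwrite("pics/v16a.png",A);cv2.imwrite("pics/v16b.png",B);cv2.imwrite("pics/v16c.png",C)
f=lambda i,r,c,h,w,s:cv2.resize(i[r:r+h,c:c+w],None,fx=s,fy=s,interpolation=cv2.INTER_CUBIC)
cv2.imwrite("pics/v16d.png",np.hstack([f(A,215,135,45,35,11),f(B,230,325,45,35,11)]))
im=np.clip(C[120:245,215:345].astype(float)*1.6+15,0,255).astype(np.uint8)
cv2.imwrite("pics/v16e.png",cv2.resize(im,None,fx=4.6,fy=4.6,interpolation=cv2.INTER_CUBIC))
for n,I in(("scene",A),("side",B)):
    old=cv2.imread(f"pics/{n}0.png"); D=cv2.absdiff(I,old).max(2)
    for l in["done_bottle","jar","mortar","carton","spatula"]:
        r=finder.silhouettes(n,l)
        for x in r[:2]:
            print(n,l,round(x["conf"],2),(np.array(x["centre"])*[560,420]).round(),"mean diff",D[x["region"]].mean().round(1))
E
```

```text
clock: 23.02
position: [495.5, -11.2, 229.5]
contact_force: [0.3, 1.3, 0.1]
clock: 23.52
position: [495.5, -11.2, 229.0]
contact_force: [-0.1, 0.2, -0.4]
scene done_bottle 0.73 [358. 199.] mean diff 6.8
scene jar 0.57 [ 95. 239.] mean diff 8.6
scene jar 0.36 [363. 136.] mean diff 32.9
scene mortar 0.71 [370. 275.] mean diff 9.9
scene carton 0.9 [365. 137.] mean diff 29.7
scene carton 0.64 [235. 310.] mean diff 10.7
scene spatula 0.97 [436. 193.] mean diff 10.2
side done_bottle 0.85 [244. 175.] mean diff 11.0
side jar 0.93 [337. 364.] mean diff 11.7
side carton 0.95 [365. 234.] mean diff 12.8
side carton 0.66 [162. 186.] mean diff 38.0
side spatula 0.73 [244. 175.] mean diff 11.0
side spatula 0.53 [223. 156.] mean diff 15.6
```

View pics/v16d.png

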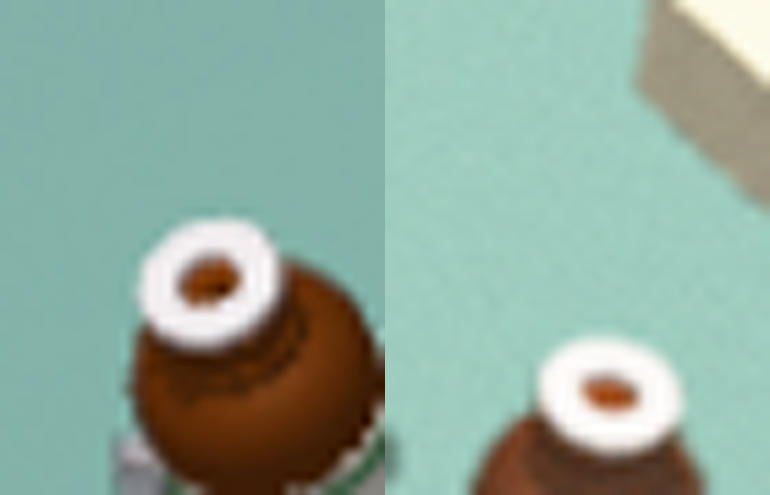

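View pics/v16e.png

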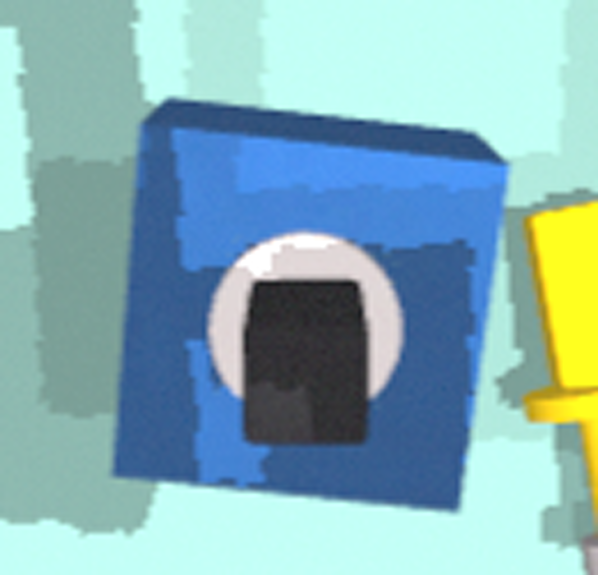

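View pics/v16b.png

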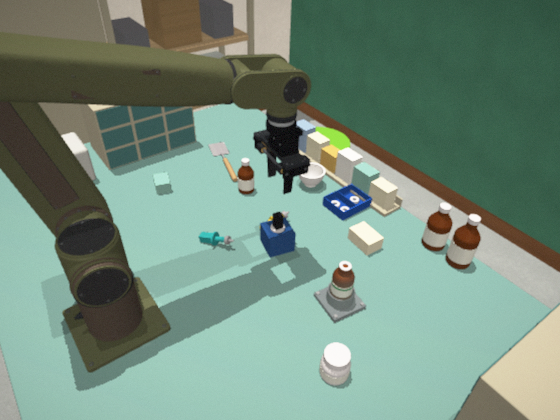

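The tool is upright, with its collar concentric and flat on the stand. The adapter is home and square, the listed bystanders are where they started, and the gripper is well clear. Handing in.

```bash
python3 -c "
from rig import order; print(order.sign_off())"
```

```text
the job is handed in; nothing more can be done
None
```

The adapter is pressed home and the tool is back upright in its stand. I handed the job in at about 24 s; no verdict was reported.

- **Pressing:** I gripped the black handle, put the pilot into the bore, trimmed out about 4 N of sideways drag, and pressed until the resistance vanished. The hard stop came 7.0 mm below first contact. The highest force I read was about 10 N, though readings came only at the end of each move.
- **Tool:** It went back to the height it started from (gripper at z = 78.1 mm, originally 78.2 mm). It bore lightly on the stand and was then released. The last wrist picture shows it upright with its collar concentric on the stand.
- **Last checks:** The ring sits square on the neck with no orange skirt showing. The gripper was about 100 mm above the tool, with no contact force. The listed bystanders looked unmoved in before-and-after pictures; I judged the mortar from the scene camera only, because the side view did not detect it. The green carton was hard to compare because the gripper or its shadow was over it at the start.
- **What disagreed:** Early position estimates for the adapter differed by 2–3 mm between cameras and while the arm was still settling. I corrected for this using the tool itself as the reference. The height by eye (about 145 mm) was about 4 mm lower than by touch (about 149 mm).
- **Look-alikes:** The turquoise and yellow tools stood upright in the first pictures but were lying down when the wrist camera first reached them. I did not touch them, and only the free-space move past the stand had happened by then.

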